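# Set the bench shaker to 5 and hold the glaze flask down in its sprung cradle

### The arm

A 6-joint arm with a two-finger parallel gripper is mounted at the origin on the work surface. World frame = base frame: x ahead of the robot, y to its left, z up, the work surface at z = 0. Lengths are in m, angles in rad, forces in N, time in s.
With the tool pointing down it reaches from about 0.325 to 0.775 m from the base axis. Payload 9.3 kg.
Tool frame: the origin (TCP) lies midway between the tips of the shut fingers; the grasp point (between the pads) lies 19 mm behind it (hold_point_z is the distance from the TCP to the grasp point, in m); z points along the fingers, y is the line along which they close (so a half turn about z gives the same grasp; the last joint's range is limited). The gripper opens to 85 mm and grips with 20 to 120 N. Pads are 22 mm wide; open, the fingers measure 114 mm over their backs; the gripper's body (76 mm by 85 mm) begins 54 mm behind the grasp point. The pads swing forward as they close: fully open they stand 13 mm farther back than shut.
Start: joints at [1.057, 0.259, 0.021, 1.334, 0, 1.418], TCP at [0.194, 0.515, 0.231] pointing down, gripper open.
Joint ranges: [-3.04, 3.04], [-0.91, 1.82], [-1.04, 1.36], [-1.92, 1.95], [-1.52, 1.45], [-3.14, 3.14]. Speed limits (rad/s): [2.22, 2.22, 2.79, 3.14, 3.14, 3.14].

### API

Orientations are given as a unit quaternion [w, x, y, z].
In Python, from plant import read_state, read_camera, camera_params, sign_off, hold_point_z gives the robot as it stands.
- The arm moves only by the shell command python3 -m pendant 'ROWS' [FORCE]. ROWS is JSON, a list of rows, each an object with "linear": the shift along the tool's x, y, z normalised to -1 to 1, where 1 is 2.5 cm, a list of three; "turn": the turn, a rotation vector about the tool's x, y, z normalised to -1 to 1, where 1 is 6 degrees, a list of three; "hand": the closure, from -1 (fully open) to 1 (shut). In form: [{"linear": [dx, dy, dz], "turn": [wx, wy, wz], "hand": hand}, ...]. A call has 1 to 20 rows; each row shifts and turns the commanded pose from where the row before left it, along the tool's axes as they then stand; what a row does not reach is not made up. A row lasts 1/12 s, in which the tool goes at most 41.7 mm and 7.16 degrees, less where a joint would pass 70% of its speed; a pose out of reach is approached as far as the arm can. A call with a number of a shift or a turn outside -1 to 1 is refused whole. A call with a gripper value outside its range is refused whole. The fingers move at their own pace and stop on an object; FORCE is the grip in N (left out, the last holds). Time passes only in rows, so rows that do not move let the fingers close. It gives the time, the measured TCP pose, the force, the opening and the grip force at its end, in the units of the state.
- read_state(): the state, without advancing time (a new reading comes with each control period).
- read_camera(name): name is "side" or "top" or "wrist"; returns the picture (420x560x3 uint8, red, green, blue); there is no depth.
- camera_params(name): a dict with "vertical_fov" (degrees; the focal length in pixels is half the picture's height over the tangent of half this angle, whatever the lens; pixels are square), "cx", "cy" (the principal point, pixels), "origin" and "attitude" of the camera in the world; the wrist camera has in their place "tool_from_camera" (4x4, takes a point from camera to tool coordinates, whose origin is the TCP and whose axes are the flange's). Camera axes: x right, y down, z forward; pixel columns grow to the right and rows downward; lengths in m; the calibration is good to about 2 mm. A picture is of the moment at which its call begins: read the wrist's pose just before it. camera_params takes no time and is no camera call.
- sign_off(): hands the job in; it is judged then, once.
The state is a dict: "time_s": time; "q": joint angles; "dq": joint speeds; "effort": joint torques, N m; "tool_pos": TCP position; "tool_rot": TCP orientation; "wrist_force": force on the tool from outside, world axes, zero at the start; "moment": the same for the moment, N m; "opening": opening from 0.0 (shut) to 1.0 (fully open); "grip_force": force on a finger pad.
Only numpy, scipy, OpenCV 4.12 (cv2) and the standard library are available. Lean on these libraries where they do the work, as an engineer would, in place of code of your own. Each camera call takes 0.05 s, during which the arm holds its last target. There are 200 camera calls.

### The job

First turn the shaker's speed sleeve to position 5 (the mark with five dots) and let go of it; then pick up the round-bellied flask, set it upright in the shaker's sprung ring cradle and press it gently most of the way down against the springs. The program finishes while still holding it pressed down, so do not let go; leave all the other things on the table where they are.

Things in the scene. Friction and masses are not known exactly. Their poses are not given: they have to be found in the camera images.
- sleeve (a joint): Angle (rad) of the shaker's speed sleeve, an upright ribbed grey cylinder. Six clicking positions numbered by 1 to 6 black dots, 0.30 apart: position 1 is 0, 5 is 1.20, 6 is 1.50, stops just beyond 1 and 6. Grows clockwise seen from above. Springs into the nearest position when let go; turning past a click takes 0.1 to 0.2 N m. Starts between positions 1 and 4.
- sleeve_top (a point): Centre of the sleeve's flat top, 83 mm above the table. The sleeve is 42 mm in diameter, 36 mm tall, and stands on the right-hand (-y at yaw 0) half of the shaker's housing. z is up; the frame turns with the sleeve.
- pointer (a point): Tip of the white pointer tab at the foot of the sleeve, 25 mm from the sleeve's axis, 50 mm above the table. A white ridge on the sleeve's top points the same way. It is to point at the five-dot mark.
- mark5 (a point): The mark of position 5 on the housing's top (45 mm above the table), a black bar 29.5 mm from the sleeve's axis with a row of five dots running outward from it. The marks lie in an arc on the side of the sleeve away from the robot, 1 to 6 going clockwise seen from above.
- cradle (a joint): How far (m) the ring cradle is pressed down: 0 at rest at the top, 0.020 at the bottom stop. Three springs push it up: about 5 N at rest, 10 N at 10 mm, 14 N at the bottom. The flask's weight alone does not move it. Most of the way down means more than 13 mm.
- ring_top (a point): Centre of the top rim of the ring cradle, 94 mm above the table at rest; moves down with the ring. An aluminium funnel ring, 68 mm across at the top, narrowing downward to a 40 mm opening, 14 mm tall, on three sprung rods over the left-hand (+y at yaw 0) half of the housing, 135 mm from the sleeve's axis. z up, x and y as the housing.
- shaker: The bench shaker, fixed to the table: a white housing 130 mm (x) by 270 mm (y), top 45 mm above the table. Origin under its centre; the cradle's axis is at y = +65 mm, the sleeve's at y = -70 mm in its frame.
- flask: White porcelain flask, 0.22 kg: round belly 62 mm across (centre 33 mm up) on a 30 mm foot; neck 26 mm across from 62 to 104 mm above the foot, then a 32 mm lip and a cork stopper, 115 mm in all. Origin: centre of its underside, z up. Stands upright on the table. Seated in the ring, its origin is about 21 mm below ring_top, on its axis, foot hanging free.
- jar: Bystander: squat white lidded jar, 66 mm diameter, 75 mm tall. Origin under its centre.
- colour_pot: Bystander: low white screw-lid pot, 76 mm diameter, 49 mm tall. Origin under its centre.
- dish: Bystander: white dish, 90 mm diameter, 18 mm tall. Origin under its centre.
- brush_cup: Bystander: white cup, 84 mm diameter, 115 mm tall, with brushes standing up to about 250 mm. Origin under its centre.
- water_glass: Bystander: empty drinking glass, 68 mm diameter, 80 mm tall. Origin under its centre.
Mind the look-alikes: they are no part of the job. Leave any purple or red look-alike of the flask alone.

How it is judged:
By the outcome, as a careful person would: the job done as asked, in the order asked, and still so for the second after the job is handed in, while the arm keeps its last pose, push and grip.
It also fails if it takes over 58 s, if anything falls off the work surface, if the arm or the gripper's body presses on something with over 40 N, if the wrist force passes 120 N, or if a joint passes its speed limit or range.

## Working session

There is one attempt and no reset: what is moved stays moved. The work goes in short steps, Python scripts to look and compute and a shell command to move; the robot and the scene stay as the last step left them, time stands still between calls to the robot, and variables do not carry over. Pictures are saved under pics/ and viewed, at most 10 in all, crops included, and the job is handed in when it is done.

```bash
mkdir -p pics; ls; python3 - <<'E'
from plant import *
import cv2
s=read_state();print(s)
print(hold_point_z)
for n in("top","side","wrist"):
    print(n,camera_params(n))
a=[read_camera(n) for n in("top","side")]
cv2.imwrite('pics/top0.png',a[0][:,:,::-1]);cv2.imwrite('pics/side0.png',a[1][:,:,::-1])
E
```

```text
pics
{'time_s': 0.0, 'q': array([1.05737354e+00, 2.59190374e-01, 2.07541645e-02, 1.33368776e+00,
       1.68101368e-05, 1.41818722e+00]), 'dq': array([-0.00117532, -0.00267397, -0.00167892,  0.00031709, -0.00038077,
       -0.00038494]), 'effort': array([-4.87008307e-03, -5.55652714e+01,  3.44526851e+01,  1.39950935e-02,
       -4.40144186e-04,  5.69583420e-06]), 'tool_pos': array([0.1940356 , 0.51433836, 0.23066416]), 'tool_rot': array([-2.24942690e-04,  1.79429794e-01,  9.83770557e-01, -6.24602965e-04]), 'wrist_force': array([ 0.35645957,  0.3572413 , -0.32629898]), 'moment': array([ 0.03324904,  0.03337541, -0.0489956 ]), 'grip_force': 0.0, 'opening': 0.9990594577189574}
0.0187
top {'vertical_fov': 43.17776702197814, 'cx': 278.36734801279476, 'cy': 203.29200580135404, 'origin': array([ 0.431052  , -0.03142437,  1.5882994 ]), 'attitude': array([ 0.0483546 , -0.70286728,  0.70848721, -0.04105232])}
side {'vertical_fov': 42.45874944344587, 'cx': 283.52987011523095, 'cy': 203.7396737188172, 'origin': array([ 0.00979384, -0.63931915,  1.12821904]), 'attitude': array([-0.31120507,  0.86946298, -0.35954164,  0.13384822])}
wrist {'vertical_fov': 58.462925513948456, 'cx': 278.4516414725004, 'cy': 205.99344771631823, 'tool_from_camera': array([[-8.65334924e-06, -9.57965333e-01, -2.86883986e-01,
         7.20770544e-02],
       [ 9.99999946e-01,  8.55889426e-05, -3.15962526e-04,
         5.71802360e-04],
       [ 3.27235243e-04, -2.86883973e-01,  9.57965281e-01,
        -1.42640278e-01],
       [ 0.00000000e+00,  0.00000000e+00,  0.00000000e+00,
         1.00000000e+00]])}
```

View pics/top0.png

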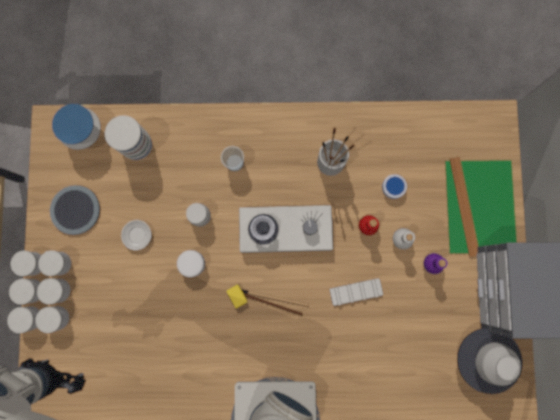

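View pics/side0.png

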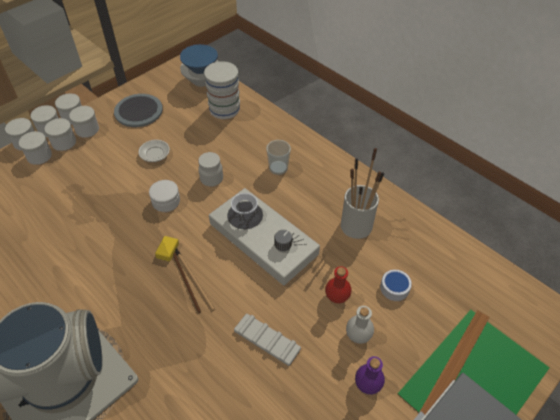

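The top view shows the shaker at (286,229), ring at (263,228) and sleeve at (311,227). In the side view they are at (263,235), (244,207) and (284,240).

Flask candidates in the top view:
- **White with cork:** (403,238)
- **Red:** (369,225)
- **Purple:** (434,263)
- **White cups/jar:** (198,213), (190,264)

By the description, the white one with the cork at top (403,238) / side (360,326) is the flask.

```bash
cat > h.py <<'E'
import numpy as np, cv2
from plant import *
from scipy.spatial.transform import Rotation as R
def rot(q): return R.from_quat(np.r_[q[1:],q[0]]).as_matrix()
def cam(n,s=None):
    p=camera_params(n); f=210/np.tan(np.radians(p['vertical_fov']/2))
    if n=='wrist':
        T=p['tool_from_camera']; A=rot(s['tool_rot'])
        return f,p['cx'],p['cy'],s['tool_pos']+A@T[:3,3],A@T[:3,:3]
    return f,p['cx'],p['cy'],np.array(p['origin']),rot(p['attitude'])
def plane(c,uv,z):
    f,cx,cy,o,A=c; d=A@np.array([(uv[0]-cx)/f,(uv[1]-cy)/f,1]); return o+d*(z-o[2])/d[2]
def proj(c,P):
    f,cx,cy,o,A=c; v=A.T@(np.asarray(P)-o); return np.array([cx+f*v[0]/v[2],cy+f*v[1]/v[2]])
def two(c1,a,c2,b):
    ds=[];os=[]
    for c,uv in((c1,a),(c2,b)):
        f,cx,cy,o,A=c; d=A@np.array([(uv[0]-cx)/f,(uv[1]-cy)/f,1]); ds.append(d/np.linalg.norm(d)); os.append(o)
    M=[np.eye(3)-np.outer(d,d) for d in ds]
    P=np.linalg.solve(M[0]+M[1],M[0]@os[0]+M[1]@os[1])
    return P,[np.linalg.norm(m@(P-o))*1e3 for m,o in zip(M,os)]
E
python3 - <<'E'
from h import *
np.set_printoptions(precision=4,suppress=True)
t=cam('top');s=cam('side')
print('sleeve',plane(t,(311,227),.083),plane(s,(284,240),.083))
print('ring',plane(t,(263,228),.094),plane(s,(244,205),.094))
print('flaskbelly',plane(t,(403,238),.033),plane(s,(360,329),.033),'cork',plane(t,(409,238),.115),plane(s,(364,312),.115))
for n,uv in dict(red=(369,225),purple=(433,263),cup=(333,155),dish=(396,187)).items(): print(n,plane(t,uv,.04))
T=cv2.imread('pics/top0.png');S=cv2.imread('pics/side0.png')
b=[cv2.resize(T[185:280,230:330],None,fx=4,fy=4,interpolation=2),cv2.resize(T[195:290,350:450],None,fx=4,fy=4,interpolation=2)]
c=[cv2.resize(S[180:290,200:330],(400,338)),cv2.resize(S[260:400,310:430],(400,467))[:200+20]]
cv2.imwrite('pics/crop0.png',np.vstack([np.hstack(b),np.hstack([c[0][:220],c[1]])]))
hsv=cv2.cvtColor(T,cv2.COLOR_BGR2HSV)
m=((hsv[...,1]<50)&(hsv[...,2]>120)).astype(np.uint8)*255
for q in cv2.findContours(m,0,2)[0]:
    if cv2.contourArea(q)>150 and cv2.boundingRect(q)[1]>100:
        r=cv2.minAreaRect(q)
        x,y=r[0]
        if 230<x<420 and 180<y<300:
            print(r, [plane(t,p,.045)[:2].round(4) for p in cv2.boxPoints(r)])
E
```

```text
sleeve [ 0.5539 -0.1088  0.083 ] [ 0.5506 -0.1155  0.083 ]
ring [0.5513 0.0272 0.094 ] [0.5501 0.0239 0.094 ]
flaskbelly [ 0.5236 -0.3796  0.033 ] [ 0.5244 -0.3792  0.033 ] cork [ 0.5185 -0.3778  0.115 ] [ 0.5217 -0.3797  0.115 ]
red [ 0.5619 -0.2804  0.04  ]
purple [ 0.4502 -0.4618  0.04  ]
cup [ 0.7714 -0.1796  0.04  ]
dish [ 0.6734 -0.363   0.04  ]
((355.941650390625, 291.7228088378906), (18.07741928100586, 51.39961624145508), 78.11134338378906) [array([ 0.3806, -0.1595]), array([ 0.4097, -0.3045]), array([ 0.3594, -0.3136]), array([ 0.3306, -0.1692])]
((403.2000427246094, 237.6000213623047), (20.57182502746582, 18.782970428466797), 26.56505012512207) [array([ 0.5133, -0.3384]), array([ 0.5619, -0.3644]), array([ 0.5347, -0.4167]), array([ 0.4863, -0.3905])]
((285.5600280761719, 228.46194458007812), (45.27920913696289, 92.87480163574219), 88.60282135009766) [array([0.6176, 0.1005]), array([ 0.6219, -0.1715]), array([ 0.4898, -0.1721]), array([0.4854, 0.097 ])]
((394.25006103515625, 185.75001525878906), (24.041629791259766, 23.33452033996582), 45.0) [array([ 0.6776, -0.3078]), array([ 0.7264, -0.3579]), array([ 0.6752, -0.4059]), array([ 0.6268, -0.3559])]
```

View pics/crop0.png

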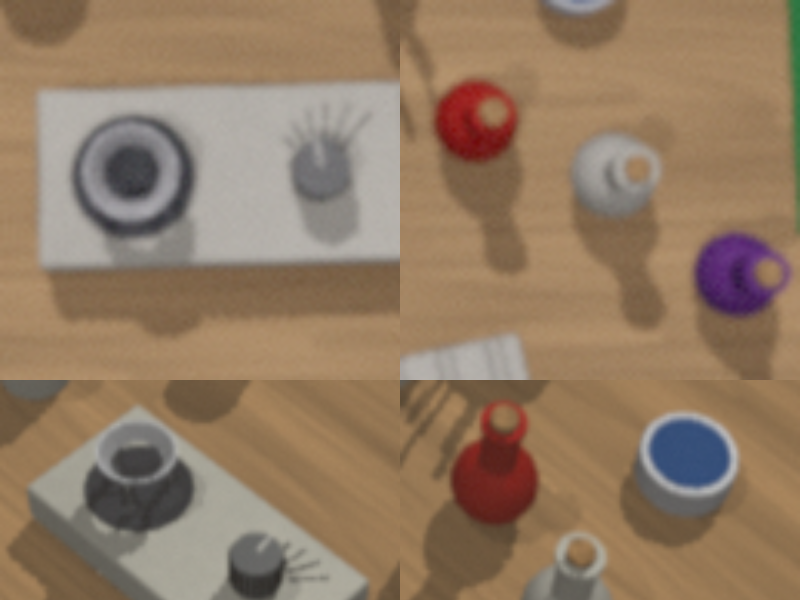

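The crop confirms the white flask with cork at top (403,238), between the red and purple ones. The sleeve's ridge points roughly away from the robot. Next I'll move over the sleeve for a wrist look.

```bash
cat >> h.py <<'E'
def rel(P,quiet=False):
    "linear units (25 mm) in tool axes from the measured TCP to P"
    s=read_state(); d=rot(s['tool_rot']).T@(np.asarray(P)-s['tool_pos'])/.025
    print('units',d.round(2),'tcp',s['tool_pos'].round(4),'yaw x',np.degrees(np.arctan2(*rot(s['tool_rot'])[[1,0],0])).round(1),'t',round(s['time_s'],2))
E
python3 -c "
from h import *
rel([.5547,-.1057,.19])"
```

```text
units [-22.25 -18.11   1.65] tcp [0.194  0.5144 0.2307] yaw x 159.3 t 0.1
```

```bash
R='x'; python3 -m pendant '[{"linear":[-0.5,-0.4,0],"turn":[0,0,0],"hand":-1},{"linear":[-0.89,-0.72,0],"turn":[0,0,0],"hand":-1},{"linear":[-0.89,-0.72,0],"turn":[0,0,0],"hand":-1},{"linear":[-0.89,-0.72,0],"turn":[0,0,0],"hand":-1},{"linear":[-0.89,-0.72,0],"turn":[0,0,0],"hand":-1},{"linear":[-0.89,-0.72,0],"turn":[0,0,0],"hand":-1},{"linear":[-0.89,-0.72,0],"turn":[0,0,0],"hand":-1},{"linear":[-0.89,-0.72,0],"turn":[0,0,0],"hand":-1},{"linear":[-0.89,-0.72,0],"turn":[0,0,0],"hand":-1},{"linear":[-0.89,-0.72,0],"turn":[0,0,0],"hand":-1},{"linear":[-0.89,-0.72,0],"turn":[0,0,0],"hand":-1},{"linear":[-0.89,-0.72,0],"turn":[0,0,0],"hand":-1},{"linear":[-0.89,-0.72,0],"turn":[0,0,0],"hand":-1},{"linear":[-0.89,-0.72,0],"turn":[0,0,0],"hand":-1},{"linear":[-0.89,-0.72,0],"turn":[0,0,0],"hand":-1},{"linear":[-0.89,-0.72,0],"turn":[0,0,0],"hand":-1},{"linear":[-0.89,-0.72,0],"turn":[0,0,0],"hand":-1},{"linear":[-0.89,-0.72,0],"turn":[0,0,0],"hand":-1},{"linear":[-0.89,-0.72,0],"turn":[0,0,0],"hand":-1},{"linear":[-0.89,-0.72,0],"turn":[0,0,0],"hand":-1}]'; python3 -c "
from h import *
rel([.5547,-.1057,.19])"
```

```text
time_s: 1.77
tool_pos: [0.4775, 0.0302, 0.2311]
tool_rot: [-0.0, 0.179, 0.984, -0.0]
wrist_force: [1.0, 0.2, -0.2]
opening: 0.998
grip_force: 0.0
units [-4.81 -4.    1.64] tcp [0.4775 0.0302 0.2311] yaw x 159.3 t 1.77
```

```bash
python3 -m pendant '[{"linear":[-0.8,-0.66,0.28],"turn":[0,0,0],"hand":-1},{"linear":[-0.8,-0.66,0.28],"turn":[0,0,0],"hand":-1},{"linear":[-0.8,-0.66,0.28],"turn":[0,0,0],"hand":-1},{"linear":[-0.8,-0.66,0.28],"turn":[0,0,0],"hand":-1},{"linear":[-0.8,-0.66,0.28],"turn":[0,0,0],"hand":-1},{"linear":[-0.4,-0.35,0.2],"turn":[0,0,0],"hand":-1},{"linear":[0,0,0],"turn":[0,0,0],"hand":-1},{"linear":[0,0,0],"turn":[0,0,0],"hand":-1},{"linear":[0,0,0],"turn":[0,0,0],"hand":-1}]'; python3 - <<'E'
from h import *
rel([.5547,-.1057,.19])
s=read_state();im=read_camera('wrist');cv2.imwrite('pics/w1.png',im[:,:,::-1])
np.savez('w1.npz',p=s['tool_pos'],r=s['tool_rot'])
c=cam('wrist',s);print('expected sleeve top px',proj(c,[.5547,-.1057,.083]))
E
```

```text
time_s: 2.52
tool_pos: [0.5473, -0.0918, 0.1914]
tool_rot: [-0.0, 0.179, 0.984, 0.0]
wrist_force: [0.4, 0.2, -0.5]
opening: 1.0
grip_force: 0.0
units [-0.47 -0.42  0.06] tcp [ 0.5473 -0.0918  0.1914] yaw x 159.3 t 2.52
expected sleeve top px [262.98419574 217.85368859]
```

View pics/w1.png

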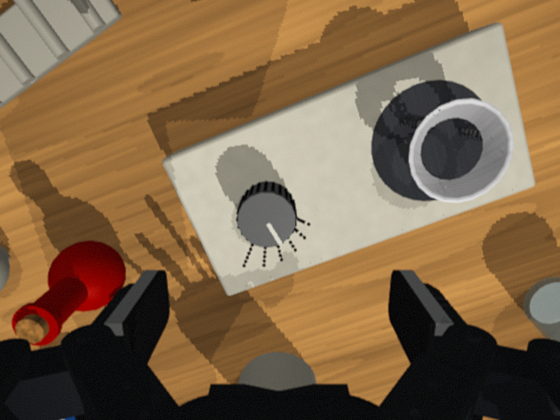

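```bash
python3 - <<'E'
from h import *
im=cv2.imread('pics/w1.png');d=np.load('w1.npz');s=dict(tool_pos=d['p'],tool_rot=d['r']);c=cam('wrist',s)
cv2.imwrite('pics/w1c.png',cv2.resize(im[165:285,200:360],None,fx=5,fy=5,interpolation=cv2.INTER_CUBIC))
g=im[165:285,200:360].astype(int)
hsv=cv2.cvtColor(im,cv2.COLOR_BGR2HSV)
# sleeve top ellipse: mid-grey
m=cv2.inRange(im,(70,70,70),(125,125,125));m[:165]=0;m[285:]=0;m[:,:200]=0;m[:,360:]=0
k=max(cv2.findContours(cv2.morphologyEx(m,2,np.ones((5,5))),0,2)[0],key=cv2.contourArea)
(e,r)=cv2.minEnclosingCircle(k);print(e,r,plane(c,e,.083),'radius mm',r/c[0]*1e3*(np.linalg.norm(c[3]-plane(c,e,.083))))
# ring rim
m=cv2.inRange(im,(175,165,165),(255,255,255));
print('ring',plane(c,(460,150),.094))
for p in [(263.5,218)]: print(plane(c,p,.083))
print([plane(c,p,.045)[:2].round(4) for p in [(165,161),(501,24),(535,186),(229,295)]])
E
```

```text
(266.0610656738281, 219.6053009033203) 28.90105438232422 [ 0.55668022 -0.10414127  0.083     ] radius mm 20.43036358004957
ring [0.55328475 0.03052184 0.094     ]
[ 0.55492956 -0.10539921  0.083     ]
[array([ 0.4958, -0.166 ]), array([0.4913, 0.0969]), array([0.6172, 0.0994]), array([ 0.6211, -0.1648])]
```

View pics/w1c.png

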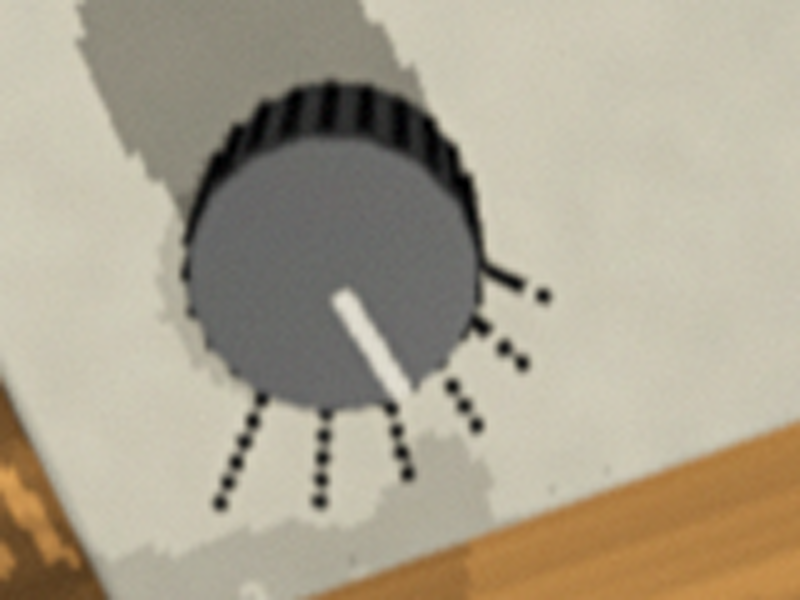

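```bash
python3 - <<'E'
from h import *
d=np.load('w1.npz');s=dict(tool_pos=d['p'],tool_rot=d['r']);c=cam('wrist',s)
w=lambda p,z:plane(c,(200+p[0]/5,165+p[1]/5),z)[:2]
C=w((335,272),.083);print('C',C)
v=w((405,392),.084)-w((342,295),.084);print('ridge',np.degrees(np.arctan2(v[1],v[0])))
for n,p in enumerate([(545,296),(523,363),(477,427),(408,475),(319,503),(220,505)],1):
    v=w(p,.045)-C;print(n,np.degrees(np.arctan2(v[1],v[0])).round(1),np.linalg.norm(v).round(4))
rel([C[0],C[1],.056])
E
```

```text
C [ 0.55677145 -0.10346574]
ridge 10.546838011646901
1 42.1 0.0371
2 25.3 0.0413
3 8.3 0.0459
4 -8.3 0.05
5 -25.2 0.0542
6 -41.8 0.0583
units [-0.52 -0.31  5.43] tcp [ 0.5474 -0.0916  0.1917] yaw x 159.4 t 2.57
```

The ridge reads 10.5°, so the sleeve is at position 3, and mark 5 is at −25°. It needs about 34–35° clockwise. The wrist view gives the sleeve axis as (0.5567, −0.1038), in agreement with the housing corners. Now descending and gripping.

```bash
python3 -m pendant '[{"linear":[-0.27,-0.16,0.3],"turn":[0,0,0],"hand":-1},{"linear":[-0.26,-0.16,0.7],"turn":[0,0,0],"hand":-1},{"linear":[0,0,0.8],"turn":[0,0,0],"hand":-1},{"linear":[0,0,0.8],"turn":[0,0,0],"hand":-1},{"linear":[0,0,0.8],"turn":[0,0,0],"hand":-1},{"linear":[0,0,0.8],"turn":[0,0,0],"hand":-1},{"linear":[0,0,0.7],"turn":[0,0,0],"hand":-1},{"linear":[0,0,0.5],"turn":[0,0,0],"hand":-1},{"linear":[0,0,0.3],"turn":[0,0,0],"hand":-1},{"linear":[0,0,0],"turn":[0,0,0],"hand":-1},{"linear":[0,0,0],"turn":[0,0,0],"hand":-1}]' 30; python3 -c "
from h import *
rel([.5567,-.1038,.049])"
python3 -m pendant '[{"linear":[0,0,0],"turn":[0,0,0],"hand":0.2},{"linear":[0,0,0],"turn":[0,0,0],"hand":0.5},{"linear":[0,0,0],"turn":[0,0,0],"hand":1},{"linear":[0,0,0],"turn":[0,0,0],"hand":1},{"linear":[0,0,0],"turn":[0,0,0],"hand":1},{"linear":[0,0,0],"turn":[0,0,0],"hand":1},{"linear":[0,0,0],"turn":[0,0,0],"hand":1}]' 30; python3 -c "
from h import *
rel([.5567,-.1038,.049]);print(read_state()['moment'])"
```

```text
time_s: 3.48
tool_pos: [0.5575, -0.1046, 0.049]
tool_rot: [0.0, 0.179, 0.984, 0.0]
wrist_force: [0.1, 0.2, 0.8]
opening: 1.001
grip_force: 0.0
units [ 0.04  0.02 -0.  ] tcp [ 0.5575 -0.1046  0.049 ] yaw x 159.4 t 3.48
time_s: 4.07
tool_pos: [0.5577, -0.1051, 0.0496]
tool_rot: [0.001, 0.18, 0.984, -0.0]
wrist_force: [-2.0, -0.7, 6.0]
opening: 0.484
grip_force: 29.8
units [0.06 0.03 0.02] tcp [ 0.5577 -0.1051  0.0496] yaw x 159.3 t 4.07
[-0.16453118  0.34786512  0.02221969]
```

```bash
python3 -m pendant '[{"linear":[0,0,0],"turn":[0,0,0.5],"hand":1},{"linear":[0,0,0],"turn":[0,0,0.5],"hand":1},{"linear":[0,0,0],"turn":[0,0,0.5],"hand":1},{"linear":[0,0,0],"turn":[0,0,0.5],"hand":1},{"linear":[0,0,0],"turn":[0,0,0.5],"hand":1},{"linear":[0,0,0],"turn":[0,0,0.5],"hand":1},{"linear":[0,0,0],"turn":[0,0,0.5],"hand":1},{"linear":[0,0,0],"turn":[0,0,0.5],"hand":1},{"linear":[0,0,0],"turn":[0,0,0.5],"hand":1},{"linear":[0,0,0],"turn":[0,0,0.5],"hand":1},{"linear":[0,0,0],"turn":[0,0,0.5],"hand":1},{"linear":[0,0,0],"turn":[0,0,0.4],"hand":1},{"linear":[0,0,0],"turn":[0,0,0],"hand":1},{"linear":[0,0,0],"turn":[0,0,0],"hand":1},{"linear":[0,0,0],"turn":[0,0,0],"hand":1}]' 40; python3 -c "
from h import *
rel([.5567,-.1038,.049]);print(read_state()['moment'])"
```

```text
time_s: 5.32
tool_pos: [0.5571, -0.1058, 0.0496]
tool_rot: [0.001, 0.47, 0.882, -0.001]
wrist_force: [-5.0, -5.2, 7.1]
opening: 0.48
grip_force: 39.9
units [0.08 0.03 0.02] tcp [ 0.5571 -0.1058  0.0496] yaw x 123.9 t 5.32
[-0.90381997  0.93357582  0.02953524]
```

Turned 35.4° and the residual moment about z is small. Opening now, then lifting to look.

```bash
python3 -m pendant '[{"linear":[0,0,0],"turn":[0,0,0],"hand":-1},{"linear":[0,0,0],"turn":[0,0,0],"hand":-1},{"linear":[0,0,0],"turn":[0,0,0],"hand":-1},{"linear":[0,0,0],"turn":[0,0,0],"hand":-1},{"linear":[0,0,0],"turn":[0,0,0],"hand":-1},{"linear":[0,0,0],"turn":[0,0,0],"hand":-1},{"linear":[0,0,-0.4],"turn":[0,0,0],"hand":-1},{"linear":[0,0,-0.8],"turn":[0,0,0],"hand":-1},{"linear":[0,0,-1],"turn":[0,0,0],"hand":-1},{"linear":[0,0,-1],"turn":[0,0,0],"hand":-1},{"linear":[0,0,-1],"turn":[0,0,0],"hand":-1},{"linear":[0,0,-1],"turn":[0,0,0],"hand":-1},{"linear":[0,0,-0.8],"turn":[0,0,0],"hand":-1},{"linear":[0,0,0],"turn":[0,0,0],"hand":-1},{"linear":[0,0,0],"turn":[0,0,0],"hand":-1}]'; python3 - <<'E'
from h import *
s=read_state();im=read_camera('wrist')[:,:,::-1];c=cam('wrist',s)
cv2.imwrite('pics/w2.png',im);np.savez('w2.npz',p=s['tool_pos'],r=s['tool_rot'])
u,v=proj(c,[.5567,-.1038,.083]).astype(int);print(u,v)
cv2.imwrite('pics/w2c.png',cv2.resize(im[v-60:v+60,u-80:u+80],None,fx=5,fy=5,interpolation=2))
rel([.5215,-.379,.2])
E
```

```text
time_s: 6.57
tool_pos: [0.5578, -0.1049, 0.2004]
tool_rot: [0.001, 0.47, 0.883, 0.0]
wrist_force: [0.3, 0.5, -0.2]
opening: 1.0
grip_force: 0.0
276 196
units [-8.3  -7.31 -0.03] tcp [ 0.5573 -0.1047  0.1991] yaw x 123.9 t 6.62
```

View pics/w2c.png

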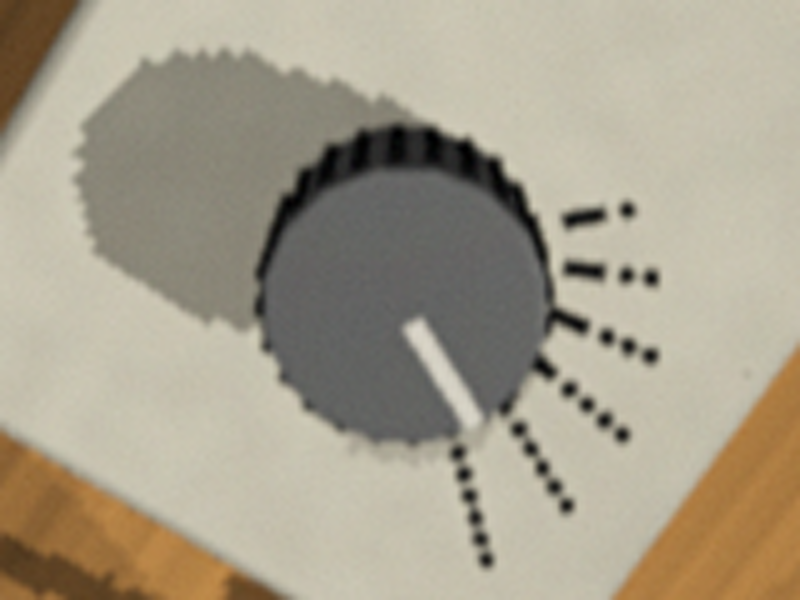

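The white ridge is now parallel to, and points at, the five-dot mark (bar at about (510,410) in the crop), so the sleeve is at position 5 and released. Next is the flask.

```bash
python3 -m pendant '[{"linear":[-0.4,-0.35,0],"turn":[0,0,0],"hand":-1},{"linear":[-0.7,-0.62,0],"turn":[0,0,0],"hand":-1},{"linear":[-0.7,-0.62,0],"turn":[0,0,0],"hand":-1},{"linear":[-0.7,-0.62,0],"turn":[0,0,0],"hand":-1},{"linear":[-0.7,-0.62,0],"turn":[0,0,0],"hand":-1},{"linear":[-0.7,-0.62,0],"turn":[0,0,0],"hand":-1},{"linear":[-0.7,-0.62,0],"turn":[0,0,0],"hand":-1},{"linear":[-0.7,-0.62,0],"turn":[0,0,0],"hand":-1},{"linear":[-0.7,-0.62,0],"turn":[0,0,0],"hand":-1},{"linear":[-0.7,-0.62,0],"turn":[0,0,0],"hand":-1},{"linear":[-0.7,-0.62,0],"turn":[0,0,0],"hand":-1},{"linear":[-0.7,-0.62,0],"turn":[0,0,0],"hand":-1},{"linear":[-0.2,-0.18,0],"turn":[0,0,0],"hand":-0.4},{"linear":[0,0,0],"turn":[0,0,0],"hand":-0.4},{"linear":[0,0,0],"turn":[0,0,0],"hand":-0.4},{"linear":[0,0,0],"turn":[0,0,0],"hand":-0.4}]'; python3 - <<'E'
from h import *
s=read_state();im=read_camera('wrist')[:,:,::-1];c=cam('wrist',s)
cv2.imwrite('pics/w3.png',im);np.savez('w3.npz',p=s['tool_pos'],r=s['tool_rot'])
print(proj(c,[.5215,-.379,.115]),proj(c,[.5215,-.379,.033]),s['opening'])
rel([.5215,-.379,.2])
E
```

```text
time_s: 7.95
tool_pos: [0.5206, -0.3787, 0.1984]
tool_rot: [-0.001, 0.47, 0.883, 0.0]
wrist_force: [0.2, 0.3, -0.1]
opening: 0.701
grip_force: 0.0
[277.79550239 214.66156608] [277.96275873 184.68155884] 0.7008263625611133
units [-0.03  0.01 -0.05] tcp [ 0.5208 -0.3785  0.1986] yaw x 124.0 t 8.0
```

View pics/w3.png

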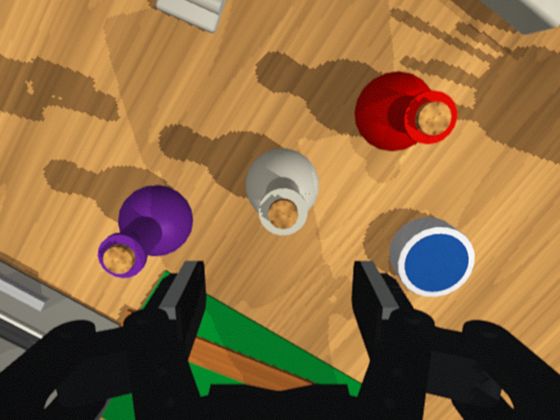

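The wrist view shows the white flask: cork at (282,213), belly centre at about (282,185). Red is to the right at (435,115), purple to the left at (120,257), and the low colour pot at (435,262). There's room for the fingers.

```bash
python3 - <<'E'
from h import *
d=np.load('w3.npz');s=dict(tool_pos=d['p'],tool_rot=d['r']);c=cam('wrist',s)
im=cv2.imread('pics/w3.png');h=cv2.cvtColor(im,cv2.COLOR_BGR2HSV)
m=cv2.inRange(h,(5,90,60),(25,255,255));mm=np.zeros_like(m);cv2.circle(mm,(282,213),20,255,-1);m&=mm
k=max(cv2.findContours(m,0,2)[0],key=cv2.contourArea);e,r=cv2.minEnclosingCircle(k);M=cv2.moments(k)
e2=(M['m10']/M['m00'],M['m01']/M['m00']);print(e,e2,r,plane(c,e2,.115))
print('belly',plane(c,(282,185),.033))
rel([*plane(c,e2,.115)[:2],.064])
E
```

```text
(282.5, 213.5) (282.58962962962966, 213.43703703703704) 15.182326316833496 [ 0.52356088 -0.37663143  0.115     ]
belly [ 0.52447567 -0.37732849  0.033     ]
units [-0.    0.13  5.39] tcp [ 0.5208 -0.3785  0.1986] yaw x 124.0 t 8.0
```

```bash
python3 -m pendant '[{"linear":[0,0.13,0.3],"turn":[0,0,0],"hand":-0.4},{"linear":[0,0,0.7],"turn":[0,0,0],"hand":-0.4},{"linear":[0,0,0.8],"turn":[0,0,0],"hand":-0.4},{"linear":[0,0,0.8],"turn":[0,0,0],"hand":-0.4},{"linear":[0,0,0.8],"turn":[0,0,0],"hand":-0.4},{"linear":[0,0,0.8],"turn":[0,0,0],"hand":-0.4},{"linear":[0,0,0.7],"turn":[0,0,0],"hand":-0.4},{"linear":[0,0,0.45],"turn":[0,0,0],"hand":-0.4},{"linear":[0,0,0],"turn":[0,0,0],"hand":-0.2},{"linear":[0,0,0],"turn":[0,0,0],"hand":0},{"linear":[0,0,0],"turn":[0,0,0],"hand":0.2},{"linear":[0,0,0],"turn":[0,0,0],"hand":0.4},{"linear":[0,0,0],"turn":[0,0,0],"hand":1},{"linear":[0,0,0],"turn":[0,0,0],"hand":1},{"linear":[0,0,0],"turn":[0,0,0],"hand":1},{"linear":[0,0,0],"turn":[0,0,0],"hand":1},{"linear":[0,0,0],"turn":[0,0,0],"hand":1}]' 50; python3 -c "
from h import *
rel([.524,-.377,.064])"
```

```text
time_s: 9.42
tool_pos: [0.524, -0.3782, 0.0664]
tool_rot: [0.001, 0.47, 0.883, -0.0]
wrist_force: [0.5, 0.1, 5.9]
opening: 0.312
grip_force: 48.8
units [0.04 0.03 0.09] tcp [ 0.524  -0.3782  0.0664] yaw x 123.9 t 9.42
```

Neck gripped (26.5 mm opening). Lifting and measuring the move to the ring.

```bash
python3 -m pendant '[{"linear":[0,0,-0.2],"turn":[0,0,0],"hand":1},{"linear":[0,0,-0.4],"turn":[0,0,0],"hand":1},{"linear":[0,0,-0.7],"turn":[0,0,0],"hand":1},{"linear":[0,0,-0.9],"turn":[0,0,0],"hand":1},{"linear":[0,0,-0.9],"turn":[0,0,0],"hand":1},{"linear":[0,0,-0.9],"turn":[0,0,0],"hand":1},{"linear":[0,0,-0.9],"turn":[0,0,0],"hand":1},{"linear":[0,0,-0.9],"turn":[0,0,0],"hand":1},{"linear":[0,0,-0.7],"turn":[0,0,0],"hand":1},{"linear":[0,0,-0.4],"turn":[0,0,0],"hand":1},{"linear":[0,0,0],"turn":[0,0,0],"hand":1}]' 60; python3 -c "
from h import *
rel([.5545,.031,.22])"
```

```text
time_s: 10.33
tool_pos: [0.5239, -0.3782, 0.2403]
tool_rot: [0.002, 0.47, 0.883, -0.001]
wrist_force: [0.3, -0.1, -2.9]
opening: 0.304
grip_force: 59.2
units [12.9  10.15  0.77] tcp [ 0.5239 -0.3782  0.2403] yaw x 123.9 t 10.33
```

```bash
python3 -m pendant '[{"linear":[0.3,0.24,0],"turn":[0,0,0],"hand":1},{"linear":[0.6,0.47,0],"turn":[0,0,0],"hand":1},{"linear":[0.75,0.59,0],"turn":[0,0,0],"hand":1},{"linear":[0.75,0.59,0],"turn":[0,0,0],"hand":1},{"linear":[0.75,0.59,0],"turn":[0,0,0],"hand":1},{"linear":[0.75,0.59,0],"turn":[0,0,0],"hand":1},{"linear":[0.75,0.59,0],"turn":[0,0,0],"hand":1},{"linear":[0.75,0.59,0],"turn":[0,0,0],"hand":1},{"linear":[0.75,0.59,0],"turn":[0,0,0],"hand":1},{"linear":[0.75,0.59,0],"turn":[0,0,0],"hand":1},{"linear":[0.75,0.59,0],"turn":[0,0,0],"hand":1},{"linear":[0.75,0.59,0],"turn":[0,0,0],"hand":1},{"linear":[0.75,0.59,0],"turn":[0,0,0],"hand":1},{"linear":[0.75,0.59,0],"turn":[0,0,0],"hand":1},{"linear":[0.75,0.59,0],"turn":[0,0,0],"hand":1},{"linear":[0.75,0.59,0],"turn":[0,0,0],"hand":1},{"linear":[0.75,0.59,0],"turn":[0,0,0],"hand":1},{"linear":[0.5,0.4,0.3],"turn":[0,0,0],"hand":1},{"linear":[0.25,0.2,0.4],"turn":[0,0,0],"hand":1},{"linear":[0,0,0],"turn":[0,0,0],"hand":1}]'; python3 -m pendant '[{"linear":[0,0,0],"turn":[0,0,0],"hand":1},{"linear":[0,0,0],"turn":[0,0,0],"hand":1}]'; python3 - <<'E'
from h import *
s=read_state();im=read_camera('wrist')[:,:,::-1];c=cam('wrist',s)
cv2.imwrite('pics/w4.png',im);np.savez('w4.npz',p=s['tool_pos'],r=s['tool_rot'])
P=s['tool_pos']
print('ring exp',proj(c,[.5545,.031,.094]),'flask foot exp',proj(c,P-[0,0,.066]),'belly',proj(c,P-[0,0,.033]))
rel([.5545,.031,.22])
E
```

```text
time_s: 12.0
tool_pos: [0.5527, 0.0335, 0.2169]
tool_rot: [-0.002, 0.469, 0.883, -0.001]
wrist_force: [0.1, 1.0, -2.0]
opening: 0.307
grip_force: 59.5
time_s: 12.17
tool_pos: [0.5539, 0.031, 0.2196]
tool_rot: [-0.0, 0.47, 0.883, -0.0]
wrist_force: [1.1, -0.3, -2.3]
opening: 0.306
grip_force: 59.5
ring exp [277.98616963 196.39354541] flask foot exp [276.94381918 222.42464659] belly [276.62439338 243.941405  ]
units [-0.    0.02 -0.  ] tcp [0.5542 0.0308 0.22  ] yaw x 123.9 t 12.22
```

View pics/w4.png

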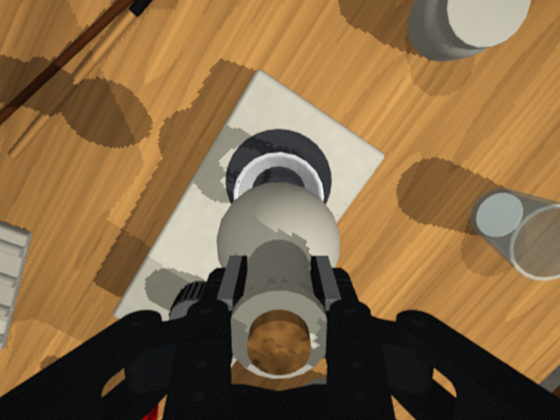

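The flask hangs upright over the ring. The rim's left and right edges at (232,185) and (331,185) give a centre column of 281, and the belly's centre column is about 278. They're aligned to within 2 mm. Descending to contact next.

```bash
python3 -m pendant '[{"linear":[-0.03,0.04,0.3],"turn":[0,0,0],"hand":1},{"linear":[-0.03,0.02,0.5],"turn":[0,0,0],"hand":1},{"linear":[0,0,0.5],"turn":[0,0,0],"hand":1},{"linear":[0,0,0.5],"turn":[0,0,0],"hand":1},{"linear":[0,0,0.4],"turn":[0,0,0],"hand":1},{"linear":[0,0,0.3],"turn":[0,0,0],"hand":1},{"linear":[0,0,0.2],"turn":[0,0,0],"hand":1},{"linear":[0,0,0.2],"turn":[0,0,0],"hand":1},{"linear":[0,0,0.2],"turn":[0,0,0],"hand":1},{"linear":[0,0,0.12],"turn":[0,0,0],"hand":1},{"linear":[0,0,0],"turn":[0,0,0],"hand":1},{"linear":[0,0,0],"turn":[0,0,0],"hand":1}]' 70; python3 -c "
from h import *
rel([.5545,.031,.124]);print(read_state()['wrist_force'],read_state()['moment'])"
```

```text
time_s: 13.22
tool_pos: [0.5563, 0.031, 0.14]
tool_rot: [0.0, 0.47, 0.883, -0.0]
wrist_force: [-3.1, -1.2, 2.9]
opening: 0.305
grip_force: 70.2
units [ 0.04 -0.06  0.64] tcp [0.5563 0.031  0.14  ] yaw x 123.9 t 13.22
[-3.14182236 -1.2146949   2.86034618] [-0.46649228  0.67851775  0.03216866]
```

Contact at the expected height (TCP 0.140). There is a small side load, so I'll ease about 2 mm toward it and press.

```bash
python3 -m pendant '[{"linear":[0.01,-0.04,0],"turn":[0,0,0],"hand":1},{"linear":[0.01,-0.04,0.05],"turn":[0,0,0],"hand":1},{"linear":[0,0,0.1],"turn":[0,0,0],"hand":1},{"linear":[0,0,0.1],"turn":[0,0,0],"hand":1},{"linear":[0,0,0.1],"turn":[0,0,0],"hand":1},{"linear":[0,0,0.1],"turn":[0,0,0],"hand":1},{"linear":[0,0,0.1],"turn":[0,0,0],"hand":1},{"linear":[0,0,0.05],"turn":[0,0,0],"hand":1},{"linear":[0,0,0],"turn":[0,0,0],"hand":1},{"linear":[0,0,0],"turn":[0,0,0],"hand":1},{"linear":[0,0,0],"turn":[0,0,0],"hand":1},{"linear":[0,0,0],"turn":[0,0,0],"hand":1}]' 70; python3 - <<'E'
from h import *
rel([.5545,.031,.124]);s=read_state();print(s['wrist_force'],s['moment'])
im=read_camera('wrist')[:,:,::-1];sd=read_camera('side')[:,:,::-1];print(proj(cam('side'),[.555,.031,.1]))
np.savez('w5.npz',p=s['tool_pos'],r=s['tool_rot'])
cv2.imwrite('pics/w5.png',np.hstack([im[100:400,150:450],cv2.resize(sd[140:290,190:340],(300,300),interpolation=2)]))
E
```

```text
time_s: 14.22
tool_pos: [0.5547, 0.0303, 0.125]
tool_rot: [0.001, 0.47, 0.883, 0.0]
wrist_force: [-1.8, -2.2, 8.5]
opening: 0.301
grip_force: 69.6
units [0.03 0.01 0.04] tcp [0.5547 0.0303 0.125 ] yaw x 123.9 t 14.22
[-1.82142946 -2.24804279  8.4719852 ] [-0.60172791  0.44133062 -0.01689633]
[243.39091987 200.82173545]
```

View pics/w5.png

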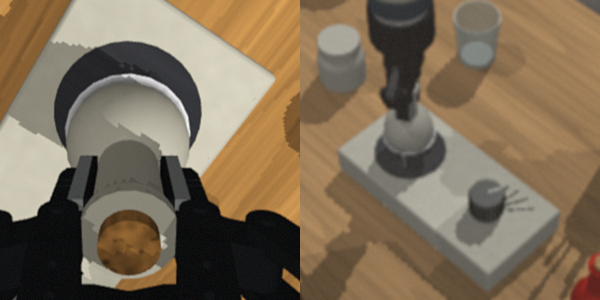

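The flask sits upright in the ring, the ring is visibly lower, and the sleeve is unchanged. The force (8.5 N + 2.2 N weight) suggests about 12 mm while travel suggests about 15 mm. I'll press 2.5 mm more and re-check.

```bash
python3 -m pendant '[{"linear":[0,0,0.05],"turn":[0,0,0],"hand":1},{"linear":[0,0,0.05],"turn":[0,0,0],"hand":1},{"linear":[0,0,0],"turn":[0,0,0],"hand":1},{"linear":[0,0,0],"turn":[0,0,0],"hand":1},{"linear":[0,0,0],"turn":[0,0,0],"hand":1},{"linear":[0,0,0],"turn":[0,0,0],"hand":1}]' 70; for i in 1 2 3 4; do python3 -m pendant '[{"linear":[0,0,0],"turn":[0,0,0],"hand":1}]' | grep -E "tool_pos|wrist"; done; python3 - <<'E'
from h import *
s=read_state();im=read_camera('wrist')[:,:,::-1];c=cam('wrist',s);P=s['tool_pos']
cv2.imwrite('pics/w6.png',cv2.resize(im[130:330,180:380],None,fx=3,fy=3,interpolation=2))
for d in(0,.013,.0175,.02):
    C=np.array([P[0],P[1],.094-d]);A=rot(s['tool_rot'])
    print(d,'far rim',proj(c,C+A[:,0]*.034),'foot->', 'sleeve', proj(c,[.5567,-.1038,.083]))
E
```

```text
time_s: 14.82
tool_pos: [0.5547, 0.0303, 0.1226]
tool_rot: [0.001, 0.47, 0.883, 0.0]
wrist_force: [-2.9, -2.6, 10.0]
opening: 0.305
grip_force: 69.7
tool_pos: [0.5547, 0.0303, 0.1227]
wrist_force: [-2.8, -2.3, 8.9]
tool_pos: [0.5547, 0.0303, 0.1227]
wrist_force: [-1.9, -2.9, 11.2]
tool_pos: [0.5547, 0.0303, 0.1227]
wrist_force: [-2.6, -2.7, 10.0]
tool_pos: [0.5547, 0.0303, 0.1227]
wrist_force: [-2.2, -3.5, 10.0]
0 far rim [276.35942451 179.7487667 ] foot-> sleeve [156.26424734 411.60432137]
0.013 far rim [276.47839838 173.99642888] foot-> sleeve [156.26424734 411.60432137]
0.0175 far rim [276.51598528 172.17911772] foot-> sleeve [156.26424734 411.60432137]
0.02 far rim [276.53614648 171.20433215] foot-> sleeve [156.26424734 411.60432137]
```

View pics/w6.png

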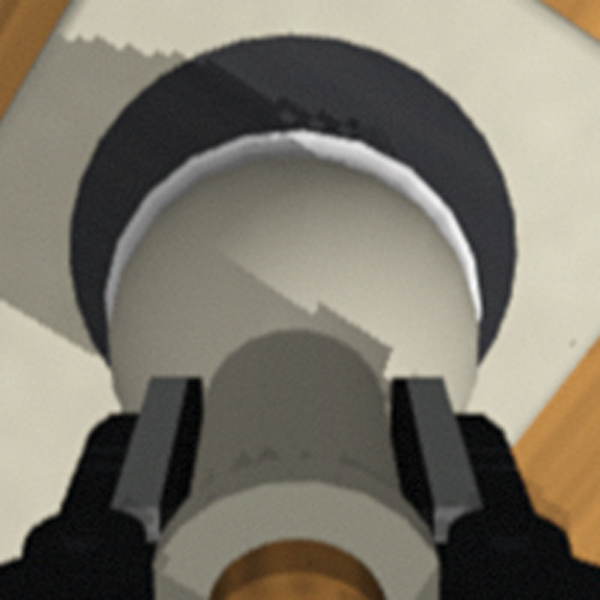

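The rim's far edge at row 173 gives about 15 mm of press, and the force (10 + 2.2 = 12.2 N) gives about 15.5 mm. The flask sits evenly in the ring and is held steady, so I'm handing in.

```bash
python3 -c "
from plant import *
print(sign_off())"
```

```text
the job is handed in; nothing more can be done
None
```

I turned the sleeve to position 5 and released it, then set the flask upright in the ring cradle; the arm still holds it pressed down about 15 mm, and I handed the job in at about 15 s of the 58 s.

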